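# Fetch the heat sink from behind the capacitors

## Robot

A 6-joint arm with a two-finger parallel gripper is mounted at the origin on the work surface. World frame = base frame: x ahead of the robot, y to its left, z up, the work surface at z = 0. Lengths are in m, angles in degrees, forces in N, time in s.
With the tool pointing down it reaches from about 0.3 to 0.75 m from the base axis. Payload 8.5 kg.
Tool frame: the origin (TCP) lies between the finger pads; the fingertips stand 17 mm ahead of it and the grasp point (between the pads) lies 2 mm behind it (env.tip_reach is the distance from the TCP to the fingertips, in m); z points along the fingers, y is the line along which they close (so a half turn about z gives the same grasp; the last joint's range is limited). The gripper opens to 85 mm and grips with 20 to 120 N. Pads are 22 mm wide; open, the fingers measure 114 mm over their backs; the gripper's body (76 mm by 85 mm) begins 54 mm behind the grasp point. The pads swing forward as they close: fully open they stand 13 mm farther back than shut.
Start: joints at [63.409, 21.807, 74.336, -0, 83.858, -12.336], TCP at [0.135, 0.533, 0.248] pointing down, gripper open.
Joint ranges: [-178.18, 178.18], [-50.72, 133.34], [12.68, 142.11], [-81.47, 261.47], [9.98, 163.14], [-165.26, 165.26]. Speed limits (degrees/s): [136.94, 136.94, 180, 180, 180, 180].

## Interface

Orientations are given as a 3x3 rotation matrix whose columns are the frame's x, y, z axes.
In Python, from rig import env, viewer gives the robot as it stands.
- The arm moves only by the tool move_arm, never from a script. Its argument "motion" is a list of rows, each a list of 2 entries, a list of its own where there are three numbers: the shift along the tool's x, y, z normalised to -1 to 1, where 1 is 50 mm, then the turn, a rotation vector about the tool's x, y, z normalised to -1 to 1, where 1 is 8 degrees. A call has 1 to 20 rows; each row shifts and turns the commanded pose from where the row before left it, along the tool's axes as they then stand; what a row does not reach is not made up. A row lasts 1/10 s, in which the tool goes at most 50 mm and 8.59 degrees, less where a joint would pass 70% of its speed; a pose out of reach is approached as far as the arm can. A call with a number of a shift or a turn outside -1 to 1 is refused whole. A call with a gripper value outside its range is refused whole. "claw" is the closure, from 0 (fully open) to 1 (shut), set as the call begins (left out, the last holds). The fingers move at their own pace and stop on an object; "force" is the grip in N (left out, the last holds). Time passes only in rows, so rows that do not move let the fingers close. It gives the time, the measured TCP pose, the force, the opening and the grip force at its end, in the units of the state.
- env.observe(): the state, without advancing time (a new reading comes with each control period).
- viewer.get_image(name): name is "side" or "top" or "wrist"; returns a dict with "frame" (480x640x3 uint8, red, green, blue), "depth" (480x640 float32, m along the optical axis (not along the pixel's ray), 0 where there is no reading), "fx", "fy", "cx", "cy" (pixels), "k1" (the pictures are not rectified: a ray, as slopes to the right and down, at radius r is drawn at 1 + k1 r^2 times it, then the intrinsics apply), "eye" and "attitude" of the camera in the world; the wrist camera has in their place "T_tool_cam" (4x4, takes a point from camera to tool coordinates, whose origin is the TCP and whose axes are the flange's). Camera axes: x right, y up, looking along -z (the intrinsics and any distortion apply to the point x, -y, -z); pixel columns grow to the right and rows downward; lengths in m; the calibration is good to about 2 mm. A picture is of the moment at which its call begins: read the wrist's pose just before it.
- env.close_job(): hands the job in; it is judged then, once.
The state is a dict: "time_s": time; "q": joint angles; "qvel": joint speeds; "joint_efforts": joint torques, N m; "position": TCP position; "tool_rot": TCP orientation; "ft_force": force on the tool from outside, world axes, zero at the start; "wrist_torque": the same for the moment, N m; "grip_width": finger opening in m; "gripper_force": force on a finger pad.
Only numpy, scipy, OpenCV 4.12 (cv2) and the standard library are available. Lean on these libraries where they do the work, as an engineer would, in place of code of your own. Each camera call takes 0.05 s, during which the arm holds its last target. There are 200 camera calls.

## Task

The finned heat sink at the back of the parts tray is blocked by two tall capacitors: stand both on the blue mat first, then set the heat sink flat on its rectangular outline on the circuit board, square to it, and only then put each capacitor back upright on the spot in the tray where it stood. Set everything down without dropping it, and do not push about the small jar on the mat or the copper coil in the tray.

Things in the scene. Friction and masses are not known exactly. Their poses are not given: they have to be found in the camera images.
- round_cap_center (a point): round grey can capacitor with an aluminium top and two small brass studs, 42 mm diameter, 90 mm tall plus 4 mm studs, 200 g, standing upright in one of the two front places of the tray (left or right varies); this point is its centre, 45 mm above its underside; z is up along its axis
- block_cap_center (a point): rectangular light plastic block capacitor with two small brass studs on top, 44 mm along its x, 40 mm along its y, 86 mm tall plus 4 mm studs, 220 g, standing upright in the other front place of the tray; this point is its centre, 43 mm above its underside; z is up
- heatsink_center (a point): bare aluminium finned heat sink, 36 mm along its x, 60 mm along its y, 40 mm tall, 120 g, fins upright and running along its x; it stands in the tray behind (on the tray's +x side of) the two capacitors, about 10 mm from them; this point is its centre, 20 mm above its flat underside; half a turn about z makes no difference
- tray: fixed open black parts tray, 160 mm along its x, 200 mm along its y, rim 14 mm high, floor 4 mm thick; origin at the centre of its underside, z up, its front is at -x. Two white square outlines (56 mm) on its floor, centred at x = -35 mm, y = +42 and -42 mm, are the capacitors' places (each stands within some 4 mm of its centre); the heat sink starts near x = +17 mm, y = 0
- mat: fixed flat blue mat, the side area for the capacitors, 170 mm along its x, 190 mm along its y, 3 mm thick; origin at the centre of its underside; the jar stands near its +x edge, so the half at -x is free
- seat (a point): centre of the heat sink's white rectangular outline (40 mm along x, 64 mm along y, with a bare metal pad within) on the top of the green circuit board, 16 mm above the table; the heat sink's x lies along this x (either way round). The board (150 x 190 mm, fixed in a holder) bears parts at most 17 mm tall, all at least 35 mm away from this point
- jar_center (a point): small amber glass jar with a black cap, 36 mm diameter, 45 mm tall, loose, on the mat near its +x edge: a bystander; this point is its centre
- coil_center (a point): copper ring coil, 28 mm diameter, 13 mm tall, loose, in a back corner of the tray (+x, +y): a bystander; this point is its centre

How it is judged (in metres and radians):
On the way, in this order (a step that is already met when the one before it is completed fails the run):
1. both capacitors stand released on the blue mat, the heat sink still in its place (x of round_cap_center in the frame of mat between -0.078 and 0.078 m and y of round_cap_center in the frame of mat between -0.088 and 0.088 m and z of round_cap_center in the frame of mat between 0.04 and 0.056 m and angle between each of round_cap_center, block_cap_center's own z axis and vertical below 0.1 rad and contact force between the fingers and round_cap below 0.05 N and linear speed of each of round_cap, block_cap below 0.03 m/s and x of block_cap_center in the frame of mat between -0.078 and 0.078 m and y of block_cap_center in the frame of mat between -0.088 and 0.088 m and z of block_cap_center in the frame of mat between 0.038 and 0.054 m and contact force between the fingers and block_cap below 0.05 N and distance of heatsink_center from where it was at the start of the episode below 0.02 m), for 0.2 s.
2. the heat sink sits released on its outline on the board while both capacitors stand on the mat (x of round_cap_center in the frame of mat between -0.078 and 0.078 m and y of round_cap_center in the frame of mat between -0.088 and 0.088 m and z of round_cap_center in the frame of mat between 0.04 and 0.056 m and angle between each of round_cap_center, block_cap_center's own z axis and vertical below 0.1 rad and contact force between the fingers and round_cap below 0.05 N and linear speed of each of round_cap, block_cap, heatsink below 0.03 m/s and x of block_cap_center in the frame of mat between -0.078 and 0.078 m and y of block_cap_center in the frame of mat between -0.088 and 0.088 m and z of block_cap_center in the frame of mat between 0.038 and 0.054 m and contact force between the fingers and block_cap below 0.05 N and horizontal distance between heatsink_center and seat below 0.01 m and angle between the x axis of heatsink_center and the x axis of seat, either way round below 0.15 rad and angle between heatsink_center's own z axis and vertical below 0.06 rad and z of heatsink_center in the frame of seat between 0.015 and 0.025 m and contact force between the fingers and heatsink below 0.05 N), for 0.2 s.
At the end, for the whole second after the job is handed in: The heat sink stands flat and released on its outline (centre within 10 mm, turned less than 0.15 rad from square, either way round), and each capacitor stands upright, released and at rest within 15 mm of the spot in the tray where it started (horizontal distance between heatsink_center and seat below 0.01 m and angle between the x axis of heatsink_center and the x axis of seat, either way round below 0.15 rad and angle between heatsink_center's own z axis and vertical below 0.06 rad and z of heatsink_center in the frame of seat between 0.015 and 0.025 m and contact force between the fingers and heatsink below 0.05 N and linear speed of each of heatsink, round_cap, block_cap below 0.03 m/s and distance of each of round_cap_center, block_cap_center from where it was at the start of the episode below 0.015 m and angle between each of round_cap_center, block_cap_center's own z axis and vertical below 0.08 rad and contact force between the fingers and round_cap below 0.05 N and contact force between the fingers and block_cap below 0.05 N); the robot touches nothing.
It fails at once if the jar or the coil is pushed more than 25 mm or the jar is tipped (distance of any of jar_center, coil_center from where it was at the start of the episode above 0.025 m or angle between jar_center's own z axis and vertical above 0.5 rad).
It fails at once if a capacitor or the heat sink is dropped (falls out of the fingers faster than 0.6 m/s) ((contact force between the fingers and round_cap below 0.01 N and linear speed of round_cap above 0.6 m/s) or (contact force between the fingers and block_cap below 0.01 N and linear speed of block_cap above 0.6 m/s) or (contact force between the fingers and heatsink below 0.01 N and linear speed of heatsink above 0.6 m/s)).
It also fails if it takes over 131 s, if anything falls off the work surface, if the arm or the gripper's body presses on something with over 40 N, if the wrist force passes 120 N, or if a joint passes its speed limit or range.

## Working session

There is one attempt and no reset: what is moved stays moved. The work goes in short steps, Python scripts to look and compute and a tool call to move; the robot and the scene stay as the last step left them, time stands still between calls to the robot, and variables do not carry over. Pictures are saved under pics/ and viewed, at most 14 in all, crops included, and the job is handed in when it is done.

Besides the shell and the picture viewer there is one more tool, called after "Request:" by a JSON object that holds its "fn" and its "kwargs". move_arm: Moves the arm, as the interface text tells. Scaled input: -1 to 1 covers 50 mm each way for a shift and 8 degrees each way for a turn. Its arguments: {"type":"object","properties":{"motion":{"type":"array","items":{"type":"array"}},"claw":{"type":"number"},"force":{"type":"number"}},"required":["motion"]}

```bash
ls; mkdir -p pics; cat > h.py <<'E'
import numpy as np, cv2
from rig import env, viewer
def shot(name, fn=None):
    s=env.observe(); im=viewer.get_image(name)
    if fn: cv2.imwrite('pics/'+fn, im['frame'][:,:,::-1])
    if 'T_tool_cam' in im:
        T=np.eye(4);T[:3,:3]=np.array(s['tool_rot']);T[:3,3]=s['position'];T=T@np.array(im['T_tool_cam'])
    else:
        T=np.eye(4);T[:3,:3]=np.array(im['attitude']);T[:3,3]=im['eye']
    im['T']=T; return im
def cloud(im):
    v,u=np.mgrid[0:480,0:640].astype(float)
    xd=(u-im['cx'])/im['fx'];yd=(v-im['cy'])/im['fy'];x,y=xd.copy(),yd.copy()
    for _ in range(8):
        k=1+im['k1']*(x*x+y*y);x=xd/k;y=yd/k
    d=im['depth'];P=np.stack([x*d,-y*d,-d],-1)@im['T'][:3,:3].T+im['T'][:3,3]
    P[d<=0]=np.nan; return P
E
python3 - <<'E'
from h import *
np.set_printoptions(precision=4,suppress=True)
s=env.observe();print(s['position'],s['tool_rot'],s['time_s'])
im=shot('top','top0.png');P=cloud(im);np.savez('top0.npz',P=P,f=im['frame']);print(im['eye'],np.nanmin(P[...,:2],(0,1)),np.nanmax(P[...,:2],(0,1)))
E
```

```text
pics
[0.1353 0.5328 0.2477] [[-0.9692  0.2462 -0.0007]
 [ 0.2462  0.9692 -0.0013]
 [ 0.0003 -0.0014 -1.    ]] 0.0
[0.3316 0.033  1.3102] [-0.2994 -1.3621] [1.2291 1.3144]
```

View pics/top0.png

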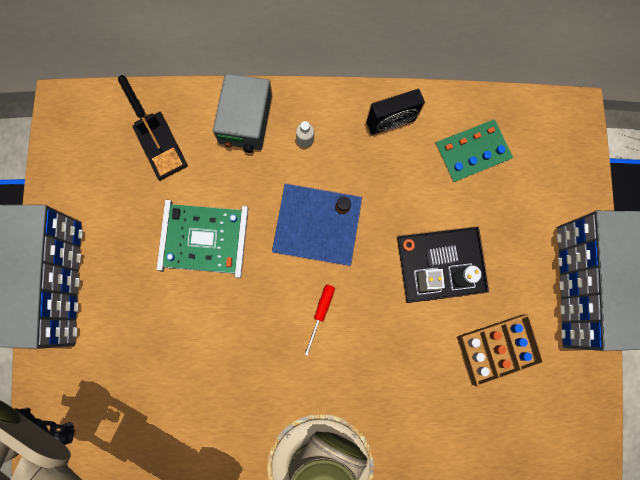

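```bash
python3 - <<'E'
from h import *
np.set_printoptions(precision=4,suppress=True)
d=np.load('top0.npz');P=d['P'];hsv=cv2.cvtColor(d['f'],cv2.COLOR_RGB2HSV)
H,S,V=[hsv[...,i] for i in range(3)];X,Y,Z=P[...,0],P[...,1],P[...,2]
def box(u0,v0,u1,v1):
    m=np.zeros((480,640),bool);m[v0:v1,u0:u1]=1;return m
def rep(n,m):
    q=P[m][:,:2];q=q[~np.isnan(q).any(1)]
    r=cv2.minAreaRect((q*1000).astype(np.float32));print(n,m.sum(),r,'medz',np.nanmedian(Z[m]),'med',np.median(q,0))
rep('tray',box(385,215,500,310)&(V<70)&(Z<.03))
rep('mat',box(265,175,370,275)&(H>100)&(H<125)&(S>120)&(Z<.02))
rep('board',box(150,190,255,285)&(H>50)&(H<90)&(S>100)&(V>50))
rep('outline',box(183,225,220,250)&(S<60)&(V>150))
t=box(385,215,500,310)
rep('capR',t&(Z>.08)&(Y<-.36));rep('capL',t&(Z>.08)&(Y>-.36))
rep('hs',t&(Z>.03)&(Z<.05)&box(425,240,462,266))
rep('jar',box(330,190,356,218)&(Z>.035))
rep('coil',box(398,235,418,255)&(H<15)&(S>120))
E
```

```text
tray 3640 ((472.50274658203125, -287.80926513671875), (158.9866485595703, 201.25648498535156), 7.328557968139648) medz 0.004111158957780359 med [ 0.4853 -0.2912]
mat 5144 ((567.6007690429688, 12.299324035644531), (187.6441650390625, 167.95700073242188), 80.55900573730469) medz 0.002657421957035333 med [0.5628 0.0165]
board 3531 ((529.847412109375, 284.190185546875), (172.40310668945312, 148.81809997558594), 86.10205841064453) medz 0.01575954166460347 med [0.5276 0.2845]
outline 435 ((529.3590087890625, 277.97576904296875), (77.43238830566406, 44.473915100097656), 84.859375) medz 0.016094518177397155 med [0.5289 0.2821]
capR 0 ((0.0, 0.0), (0.0, 0.0), 0.0) medz nan med [nan nan]
capL 661 ((435.9202880859375, -291.7548828125), (44.9600830078125, 129.7080841064453), 5.929248809814453) medz 0.09095174523839811 med [ 0.4369 -0.2635]
hs 368 ((491.6925048828125, -281.7399597167969), (36.201148986816406, 63.7457389831543), 8.576530456542969) medz 0.04066574891816599 med [ 0.4909 -0.2824]
jar 156 ((609.62158203125, -48.706695556640625), (29.401344299316406, 30.60626792907715), 1.0990160703659058) medz 0.04722286068455972 med [ 0.6092 -0.0479]
coil 111 ((523.0678100585938, -199.99342346191406), (37.18239212036133, 39.039085388183594), 6.51482629776001) medz 0.015310755989432767 med [ 0.5187 -0.2035]
  return np.nanmean(a, axis, out=out, keepdims=keepdims)
  return _methods._mean(a, axis=axis, dtype=dtype,
  ret = um.true_divide(
```

```bash
cat >> h.py <<'E'
from scipy.spatial.transform import Rotation as R
import json
def down(psi):  # tool z down, tool y at heading psi (deg)
    a=np.radians(psi);y=np.array([np.cos(a),np.sin(a),0]);z=np.array([0,0,-1.]);return np.stack([np.cross(y,z),y,z],1)
def plan(target,psi,n,polar=False,start=None):
    """rows to target (tcp), tool y heading psi; rounding errors are carried along"""
    if start is None:
        s=env.observe();p=np.array(s['position']);A=np.array(s['tool_rot'])
    else: p,A=start
    p0=p.copy();t=np.array(target,float);rv=R.from_matrix(A.T@down(psi)).as_rotvec();A0=A.copy()
    if polar: r0,a0,r1,a1=np.hypot(*p0[:2]),np.arctan2(p0[1],p0[0]),np.hypot(*t[:2]),np.arctan2(t[1],t[0])
    rows=[]
    for i in range(1,n+1):
        f=i/n
        g=p0+f*(t-p0)
        if polar:
            r=r0+f*(r1-r0);a=a0+f*(a1-a0);g[:2]=r*np.cos(a),r*np.sin(a)
        G=A0@R.from_rotvec(rv*f).as_matrix()
        sh=np.round(A.T@(g-p)/.05,2);tu=np.round(np.degrees(R.from_matrix(A.T@G).as_rotvec())/8,2)
        rows.append([[float(x)+0. for x in sh],[float(x)+0. for x in tu]])
        p=p+A@sh*.05;A=A@R.from_rotvec(np.radians(tu*8)).as_matrix()
    m=max(abs(x) for r in rows for q in r for x in q)
    print(json.dumps(rows).replace(' ','').replace('-0.0,','0,').replace('-0.0]','0]').replace('.0,',',').replace('.0]',']'),'max',m,'end',p.round(4))
    return p,A
E
python3 - <<'E'
from h import *
im=viewer.get_image('wrist');print(np.array(im['T_tool_cam']).round(3),im['fx'])
s=plan([.38,-.3,.34],-82.5,20,True)
E
```

```text
[[ 0.001  0.961  0.276  0.072]
 [ 1.    -0.001 -0.    -0.   ]
 [-0.     0.276 -0.961 -0.126]
 [ 0.     0.     0.     1.   ]] 346.31170864387934
[[[-1.09,-0.12,-0.09],[0,0,0.99]],[[-1.08,-0.08,-0.09],[0,0,0.99]],[[-1.08,-0.03,-0.1],[0,0,0.99]],[[-1.07,0,-0.09],[0,0,0.99]],[[-1.07,0.05,-0.09],[0,0,0.99]],[[-1.05,0.08,-0.09],[0,0,0.98]],[[-1.05,0.13,-0.09],[0,0,0.99]],[[-1.03,0.16,-0.1],[0,0.01,0.99]],[[-1.02,0.21,-0.09],[0,0,0.99]],[[-1.01,0.24,-0.09],[0,0,0.99]],[[-0.99,0.27,-0.09],[0,0,0.99]],[[-0.97,0.31,-0.1],[0,0,0.99]],[[-0.95,0.35,-0.09],[0,0,0.99]],[[-0.94,0.38,-0.09],[0,0,0.99]],[[-0.91,0.41,-0.09],[0,0,0.99]],[[-0.89,0.45,-0.09],[0,0,0.98]],[[-0.87,0.47,-0.1],[0,0,0.99]],[[-0.84,0.51,-0.09],[0,0,0.99]],[[-0.82,0.53,-0.09],[0,0.01,0.99]],[[-0.79,0.56,-0.09],[0,0,0.99]]] max 1.09 end [ 0.3799 -0.3002  0.3398]
```

```bash
python3 - <<'E'
from h import *
s=plan([.53,.15,.27],20,12,True)
plan([.50,-.28,.30],-82.5,14,True,start=s)
E
```

```text
[[[-0.96,-0.04,-0.04],[0,0,0.58]],[[-0.96,-0.05,-0.03],[0,0,0.58]],[[-0.95,-0.05,-0.04],[0,0,0.58]],[[-0.96,-0.06,-0.04],[0,0,0.58]],[[-0.96,-0.06,-0.04],[0,0,0.58]],[[-0.95,-0.07,-0.03],[0,0,0.58]],[[-0.96,-0.08,-0.04],[0,0,0.58]],[[-0.95,-0.08,-0.04],[-0.01,0,0.59]],[[-0.96,-0.08,-0.03],[0,0,0.58]],[[-0.96,-0.1,-0.04],[0,0,0.58]],[[-0.95,-0.09,-0.03],[0,0,0.58]],[[-0.96,-0.11,-0.04],[0,0,0.58]]] max 0.96 end [0.53   0.1498 0.2699]
[[[-0.62,-0.03,-0.04],[0,0,0.92]],[[-0.62,0.01,-0.05],[0,0,0.91]],[[-0.62,0.06,-0.04],[0,0,0.92]],[[-0.62,0.1,-0.04],[0,0,0.91]],[[-0.61,0.15,-0.04],[0,0,0.92]],[[-0.6,0.19,-0.05],[0,0,0.91]],[[-0.58,0.23,-0.04],[0,0,0.92]],[[-0.57,0.28,-0.04],[0,0,0.91]],[[-0.55,0.32,-0.04],[0,0,0.92]],[[-0.53,0.35,-0.05],[0,0,0.91]],[[-0.5,0.39,-0.04],[0,0,0.92]],[[-0.47,0.43,-0.04],[0,0,0.91]],[[-0.45,0.47,-0.05],[0,0,0.92]],[[-0.41,0.49,-0.04],[0,0,0.91]]] max 0.92 end [ 0.4998 -0.2799  0.3   ]
```

Request:
{"fn": "move_arm", "kwargs": {"motion": [[[-0.96,-0.04,-0.04],[0,0,0.58]],[[-0.96,-0.05,-0.03],[0,0,0.58]],[[-0.95,-0.05,-0.04],[0,0,0.58]],[[-0.96,-0.06,-0.04],[0,0,0.58]],[[-0.96,-0.06,-0.04],[0,0,0.58]],[[-0.95,-0.07,-0.03],[0,0,0.58]],[[-0.96,-0.08,-0.04],[0,0,0.58]],[[-0.95,-0.08,-0.04],[-0.01,0,0.59]],[[-0.96,-0.08,-0.03],[0,0,0.58]],[[-0.96,-0.1,-0.04],[0,0,0.58]],[[-0.95,-0.09,-0.03],[0,0,0.58]],[[-0.96,-0.11,-0.04],[0,0,0.58]]]}}

```text
time_s: 1.3
position: [0.5307, 0.148, 0.2698]
tool_rot: [[-0.339, 0.941, 0.0], [0.941, 0.339, 0.001], [0.001, 0.001, -1.0]]
ft_force: [1.0, 0.3, 0.1]
grip_width: 0.0853
gripper_force: 0.0
```

Request:
{"fn": "move_arm", "kwargs": {"motion": [[[-0.62,-0.03,-0.04],[0,0,0.92]],[[-0.62,0.01,-0.05],[0,0,0.91]],[[-0.62,0.06,-0.04],[0,0,0.92]],[[-0.62,0.1,-0.04],[0,0,0.91]],[[-0.61,0.15,-0.04],[0,0,0.92]],[[-0.6,0.19,-0.05],[0,0,0.91]],[[-0.58,0.23,-0.04],[0,0,0.92]],[[-0.57,0.28,-0.04],[0,0,0.91]],[[-0.55,0.32,-0.04],[0,0,0.92]],[[-0.53,0.35,-0.05],[0,0,0.91]],[[-0.5,0.39,-0.04],[0,0,0.92]],[[-0.47,0.43,-0.04],[0,0,0.91]],[[-0.45,0.47,-0.05],[0,0,0.92]],[[-0.41,0.49,-0.04],[0,0,0.91]],[[0,0,0],[0,0,0]],[[0,0,0],[0,0,0]]], "claw": 0.25}}

```text
time_s: 2.9
position: [0.4996, -0.2799, 0.2994]
tool_rot: [[0.991, 0.131, 0.001], [0.131, -0.991, 0.002], [0.001, -0.002, -1.0]]
ft_force: [0.2, -0.3, -0.0]
grip_width: 0.0642
gripper_force: 0.0
```

```bash
python3 - <<'E'
from h import *
s=env.observe();print(s['time_s'],s['position'],s['q'],s['grip_width'],s['ft_force'])
im=shot('wrist','w1.png');P=cloud(im);np.savez('w1.npz',P=P,f=im['frame'])
E
```

```text
2.9 [ 0.49961524 -0.27993266  0.29943956] [-41.14217369  22.47911698  64.83551143   0.09545699  92.72656967
  41.35072689] 0.06419393802128673 [ 0.2261677  -0.28444688 -0.02946836]
```

View pics/w1.png

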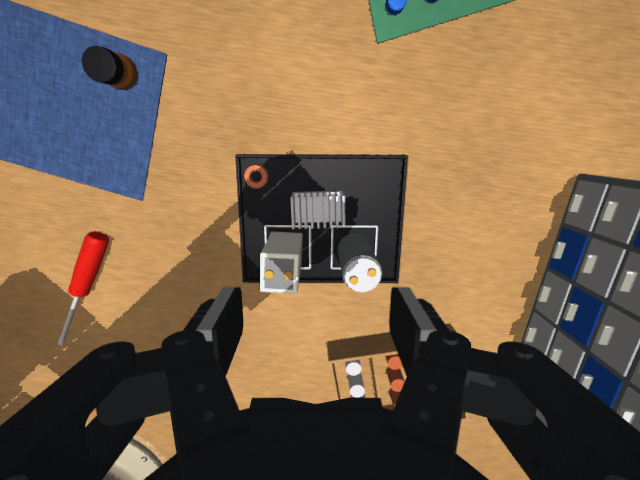

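```bash
cat > meas.py <<'E'
from h import *
def rect(P,m,n):
    q=P[m][:,:2];q=q[~np.isnan(q).any(1)]
    r=cv2.minAreaRect((q*1000).astype(np.float32));print(n,m.sum(),np.round(r[0],1),np.round(r[1],1),round(r[2],1),'medz',np.nanmedian(P[m][:,2]).round(4),'mid',(np.percentile(q,1,0)/2+np.percentile(q,99,0)/2).round(4),'circ',np.round(cv2.minEnclosingCircle((q*1000).astype(np.float32)),1) if 0 else '')
    return r
def near(P,c,rad): return np.hypot(P[...,0]-c[0],P[...,1]-c[1])<rad
E
python3 - <<'E'
from meas import *
d=np.load('w1.npz');P=d['P'];Z=P[...,2];hsv=cv2.cvtColor(d['f'],cv2.COLOR_RGB2HSV)
for n,c in(('block',(.432,-.251)),('round',(.443,-.334))):
    rect(P,near(P,c,.045)&(Z>.085)&(Z<.105),n); 
rect(P,near(P,(.492,-.282),.05)&(Z>.035)&(Z<.052),'hs')
rect(P,near(P,(.4725,-.288),.14)&(hsv[...,2]<60)&(Z<.03)&(Z>.001),'tray')
u=np.mgrid[0:480,0:640]
m=near(P,(.432,-.251),.045)&(Z>.08)
rect(P,m,'block all'); print(u[0][m].min(),u[0][m].max(),u[1][m].min(),u[1][m].max())
E
```

```text
block 1551 [ 429.7 -249.7] [44.3 39.5] 5.1 medz 0.0911 mid [ 0.4301 -0.2496] circ 
round 1208 [ 441.  -334.3] [39.9 40.3] 63.6 medz 0.0945 mid [ 0.4417 -0.3341] circ 
hs 819 [ 477.5 -281.6] [59.  65.1] 9.0 medz 0.0445 mid [ 0.4806 -0.2824] circ 
tray 11183 [ 468.6 -288.9] [164.8 198.8] 7.2 medz 0.0049 mid [ 0.4718 -0.2889] circ 
block all 1607 [ 429.7 -249.7] [44.3 39.5] 5.1 medz 0.091 mid [ 0.4302 -0.2496] circ 
249 292 260 298
```

```bash
python3 - <<'E'
from h import *
s=plan([.4297,-.2497,.15],-85,5)
plan([.4297,-.2497,.062],-85,5,start=s)
E
```

```text
[[[-0.26,-0.15,0.6],[0,0,0.06]],[[-0.27,-0.15,0.6],[0,0,0.07]],[[-0.26,-0.15,0.59],[-0.01,0,0.06]],[[-0.27,-0.15,0.6],[0,0,0.07]],[[-0.27,-0.15,0.6],[0,-0.01,0.06]]] max 0.6 end [ 0.4297 -0.2495  0.15  ]
[[[0,0,0.35],[0,0,0]],[[0,0,0.35],[0,0,0]],[[0,0,0.36],[0,0,0]],[[0,0,0.35],[0,0,0]],[[0,0.01,0.35],[0,0,0]]] max 0.36 end [ 0.4297 -0.25    0.062 ]
```

Request:
{"fn": "move_arm", "kwargs": {"motion": [[[-0.26,-0.15,0.6],[0,0,0.06]],[[-0.27,-0.15,0.6],[0,0,0.07]],[[-0.26,-0.15,0.59],[0,0,0.06]],[[-0.27,-0.15,0.6],[0,0,0.07]],[[-0.27,-0.15,0.6],[0,0,0.06]],[[0,0,0],[0,0,0]],[[0,0,0.35],[0,0,0]],[[0,0,0.35],[0,0,0]],[[0,0,0.36],[0,0,0]],[[0,0,0.35],[0,0,0]],[[0,0.01,0.35],[0,0,0]],[[0,0,0],[0,0,0]],[[0,0,0],[0,0,0]]]}}

```text
time_s: 4.25
position: [0.431, -0.2506, 0.0635]
tool_rot: [[0.996, 0.087, 0.002], [0.087, -0.996, -0.0], [0.002, 0.0, -1.0]]
ft_force: [0.5, -0.5, -0.1]
grip_width: 0.064
gripper_force: 0.0
```

Request:
{"fn": "move_arm", "kwargs": {"motion": [[[0,0,0],[0,0,0]],[[0,0,0],[0,0,0]],[[0,0,0],[0,0,0]],[[0,0,0],[0,0,0]],[[0,0,0],[0,0,0]],[[0,0,0],[0,0,0]],[[0,0,0],[0,0,0]],[[0,0,0],[0,0,0]],[[0,0,0],[0,0,0]],[[0,0,0],[0,0,0]]], "claw": 1, "force": 40}}

```text
time_s: 5.25
position: [0.4305, -0.2506, 0.0635]
tool_rot: [[0.996, 0.086, 0.003], [0.086, -0.996, -0.001], [0.003, 0.001, -1.0]]
ft_force: [1.7, 1.0, 6.9]
grip_width: 0.0397
gripper_force: 40.5
```

```bash
python3 - <<'E'
from h import *
s=plan([.4305,-.2506,.165],-85,5)
s=plan([.5354,.0632,.14],-97,14,True,start=s)
s=plan([.5354,.0632,.075],-97,4,start=s)
E
```

```text
[[[0,0,-0.41],[0,0,0]],[[0,0,-0.4],[0,-0.01,0]],[[0,0,-0.41],[0,0,0]],[[0,0,-0.4],[0,-0.01,0]],[[0,0,-0.41],[0.01,0,-0.01]]] max 0.41 end [ 0.4303 -0.2505  0.165 ]
[[[0.31,-0.35,0.04],[0,0,0.11]],[[0.28,-0.37,0.03],[0,0,0.1]],[[0.26,-0.39,0.04],[0,0,0.11]],[[0.24,-0.4,0.03],[0,0,0.11]],[[0.22,-0.42,0.04],[0,0,0.11]],[[0.19,-0.44,0.04],[0,0,0.1]],[[0.16,-0.45,0.03],[0,0,0.11]],[[0.14,-0.47,0.04],[0,0,0.11]],[[0.11,-0.47,0.03],[0,0,0.11]],[[0.08,-0.48,0.04],[0,0,0.1]],[[0.05,-0.49,0.04],[0,0,0.11]],[[0.02,-0.49,0.03],[0,0,0.11]],[[-0.01,-0.5,0.04],[0,0,0.11]],[[-0.04,-0.49,0.03],[0,0,0.1]]] max 0.5 end [0.5355 0.0631 0.1402]
[[[0,0,0.33],[0,0,0]],[[0,0,0.32],[0,0,0]],[[0,0,0.33],[0,0,0]],[[0,0,0.32],[0,0,0]]] max 0.33 end [0.5355 0.0631 0.0752]
```

Request:
{"fn": "move_arm", "kwargs": {"motion": [[[0,0,-0.2],[0,0,0]],[[0,0,-0.4],[0,0,0]],[[0,0,-0.4],[0,0,0]],[[0,0,-0.4],[0,0,0]],[[0,0,-0.4],[0,0,0]],[[0,0,-0.2],[0,0,0]]]}}

```text
time_s: 5.85
position: [0.4299, -0.2506, 0.1643]
tool_rot: [[0.996, 0.086, 0.003], [0.086, -0.996, -0.001], [0.003, 0.001, -1.0]]
ft_force: [-0.4, -0.8, -2.3]
grip_width: 0.0397
gripper_force: 41.0
```

Request:
{"fn": "move_arm", "kwargs": {"motion": [[[0.31,-0.35,0.04],[0,0,0.11]],[[0.28,-0.37,0.03],[0,0,0.1]],[[0.26,-0.39,0.04],[0,0,0.11]],[[0.24,-0.4,0.03],[0,0,0.11]],[[0.22,-0.42,0.04],[0,0,0.11]],[[0.19,-0.44,0.04],[0,0,0.1]],[[0.16,-0.45,0.03],[0,0,0.11]],[[0.14,-0.47,0.04],[0,0,0.11]],[[0.11,-0.47,0.03],[0,0,0.11]],[[0.08,-0.48,0.04],[0,0,0.1]],[[0.05,-0.49,0.04],[0,0,0.11]],[[0.02,-0.49,0.03],[0,0,0.11]],[[-0.01,-0.5,0.04],[0,0,0.11]],[[-0.04,-0.49,0.03],[0,0,0.1]],[[0,0,0.33],[0,0,0]],[[0,0,0.32],[0,0,0]],[[0,0,0.33],[0,0,0]],[[0,0,0.32],[0,0,0]],[[0,0,0],[0,0,0]],[[0,0,0],[0,0,0]]]}}

```text
time_s: 7.85
position: [0.5356, 0.0631, 0.0729]
tool_rot: [[0.992, -0.123, 0.001], [-0.123, -0.992, 0.001], [0.001, -0.001, -1.0]]
ft_force: [0.5, -0.3, -1.4]
grip_width: 0.0399
gripper_force: 40.9
```

Request:
{"fn": "move_arm", "kwargs": {"motion": [[[0,0,0.06],[0,0,0]],[[0,0,0.06],[0,0,0]],[[0,0,0.05],[0,0,0]],[[0,0,0.03],[0,0,0]],[[0,0,0],[0,0,0]],[[0,0,0],[0,0,0]]]}}

```text
time_s: 8.45
position: [0.5356, 0.0631, 0.0627]
tool_rot: [[0.992, -0.123, 0.001], [-0.123, -0.992, 0.001], [0.001, -0.001, -1.0]]
ft_force: [0.1, -0.4, -2.4]
grip_width: 0.0397
gripper_force: 41.0
```

Request:
{"fn": "move_arm", "kwargs": {"motion": [[[0,0,0.02],[0,0,0]],[[0,0,0.02],[0,0,0]],[[0,0,0],[0,0,0]],[[0,0,0],[0,0,0]]]}}

```text
time_s: 8.85
position: [0.5358, 0.0632, 0.0625]
tool_rot: [[0.992, -0.123, 0.003], [-0.123, -0.992, 0.001], [0.003, -0.001, -1.0]]
ft_force: [-5.5, 1.0, 15.8]
grip_width: 0.0404
gripper_force: 42.9
```

Request:
{"fn": "move_arm", "kwargs": {"motion": [[[0,0,-0.02],[0,0,0]],[[0,0,0],[0,0,0]],[[0,0,0],[0,0,0]],[[0,0,0],[0,0,0]],[[0,0,0],[0,0,0]],[[0,0,0],[0,0,0]]], "claw": 0.25}}

```text
time_s: 9.45
position: [0.5356, 0.0631, 0.0616]
tool_rot: [[0.992, -0.123, 0.001], [-0.123, -0.992, 0.001], [0.001, -0.001, -1.0]]
ft_force: [-0.4, -1.1, 0.2]
grip_width: 0.064
gripper_force: 0.0
```

```bash
python3 - <<'E'
from h import *
s=plan([.5356,.0631,.165],-97,5)
s=plan([.4415,-.334,.15],-82.5,18,True,start=s)
E
```

```text
[[[0,0,-0.41],[0,0,0]],[[0,0,-0.42],[0,0,0]],[[0,0,-0.41],[0,0,0]],[[0,0,-0.41],[-0.01,0,-0.01]],[[0,0,-0.42],[0,-0.01,0]]] max 0.42 end [0.5355 0.063  0.1651]
[[[0.11,0.44,0.02],[0,0,-0.1]],[[0.09,0.45,0.01],[0,0,-0.1]],[[0.07,0.46,0.02],[0,0,-0.1]],[[0.04,0.46,0.02],[0,0,-0.1]],[[0.01,0.46,0.01],[0,0,-0.1]],[[-0.02,0.46,0.02],[0,0,-0.1]],[[-0.04,0.46,0.02],[0,0,-0.1]],[[-0.06,0.46,0.02],[0,0,-0.1]],[[-0.09,0.46,0.01],[0,0,-0.1]],[[-0.12,0.45,0.02],[0,0,-0.11]],[[-0.15,0.44,0.02],[0,0,-0.1]],[[-0.16,0.44,0.01],[0,0,-0.1]],[[-0.2,0.42,0.02],[0,0,-0.1]],[[-0.21,0.41,0.02],[0,0,-0.1]],[[-0.25,0.41,0.01],[0,0,-0.1]],[[-0.26,0.38,0.02],[0,0,-0.1]],[[-0.28,0.38,0.02],[0,0,-0.1]],[[-0.31,0.35,0.02],[0,0,-0.1]]] max 0.46 end [ 0.4415 -0.3338  0.1498]
```

Request:
{"fn": "move_arm", "kwargs": {"motion": [[[0,0,-0.2],[0,0,0]],[[0,0,-0.4],[0,0,0]],[[0,0,-0.5],[0,0,0]],[[0,0,-0.5],[0,0,0]],[[0,0,-0.4],[0,0,0]]]}}

```text
time_s: 9.95
position: [0.5357, 0.063, 0.1639]
tool_rot: [[0.992, -0.123, 0.003], [-0.123, -0.992, 0.001], [0.003, -0.001, -1.0]]
ft_force: [0.5, 0.1, -0.1]
grip_width: 0.0641
gripper_force: 0.0
```

Request:
{"fn": "move_arm", "kwargs": {"motion": [[[0.11,0.44,0.02],[0,0,-0.1]],[[0.09,0.45,0.01],[0,0,-0.1]],[[0.07,0.46,0.02],[0,0,-0.1]],[[0.04,0.46,0.02],[0,0,-0.1]],[[0.01,0.46,0.01],[0,0,-0.1]],[[-0.02,0.46,0.02],[0,0,-0.1]],[[-0.04,0.46,0.02],[0,0,-0.1]],[[-0.06,0.46,0.02],[0,0,-0.1]],[[-0.09,0.46,0.01],[0,0,-0.1]],[[-0.12,0.45,0.02],[0,0,-0.11]],[[-0.15,0.44,0.02],[0,0,-0.1]],[[-0.16,0.44,0.01],[0,0,-0.1]],[[-0.2,0.42,0.02],[0,0,-0.1]],[[-0.21,0.41,0.02],[0,0,-0.1]],[[-0.25,0.41,0.01],[0,0,-0.1]],[[-0.26,0.38,0.02],[0,0,-0.1]],[[-0.28,0.38,0.02],[0,0,-0.1]],[[-0.31,0.35,0.02],[0,0,-0.1]],[[0,0,0],[0,0,0]],[[0,0,0],[0,0,0]]]}}

```text
time_s: 11.95
position: [0.4409, -0.3336, 0.1462]
tool_rot: [[0.992, 0.128, 0.001], [0.128, -0.992, 0.001], [0.002, -0.001, -1.0]]
ft_force: [0.0, 0.1, 0.2]
grip_width: 0.064
gripper_force: 0.0
```

```bash
python3 - <<'E'
from meas import *
im=shot('wrist','w2.png');P=cloud(im);Z=P[...,2]
rect(P,near(P,(.443,-.334),.045)&(Z>.085)&(Z<.105),'round')
rect(P,near(P,(.492,-.282),.06)&(Z>.035)&(Z<.052),'hs')
plan([.4415,-.334,.066],-82.5,5)
E
```

```text
round 4089 [ 441.3 -335.2] [41.1 39.3] 88.6 medz 0.0946 mid [ 0.4417 -0.335 ] circ 
hs 3506 [ 474.8 -292.4] [66.7 75.1] 9.4 medz 0.0441 mid [ 0.4812 -0.2905] circ 
[[[0,0,0.32],[0,0,0]],[[0,0.01,0.32],[0,0,0]],[[0,0,0.32],[0,-0.01,-0.01]],[[0,0,0.32],[0,0,0]],[[0,0.01,0.32],[0,0,0]]] max 0.32 end [ 0.4414 -0.3341  0.0661]
```

View pics/w2.png

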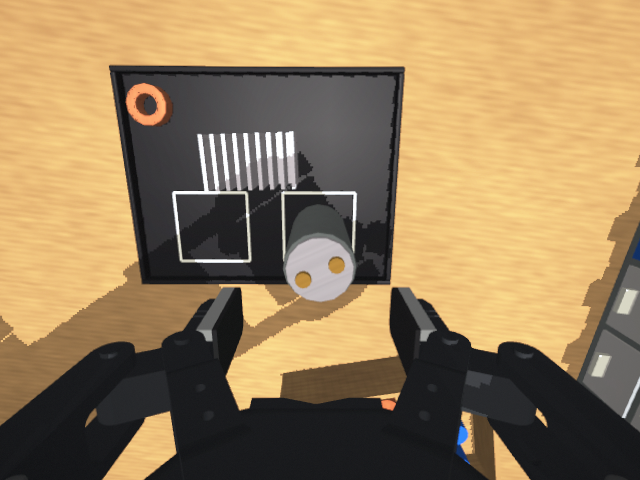

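The round capacitor (320,268) is centred between the fingers; the heat sink (247,160) and coil (148,104) are undisturbed.

Request:
{"fn": "move_arm", "kwargs": {"motion": [[[0,0,0.32],[0,0,0]],[[0,0.01,0.32],[0,0,0]],[[0,0.01,0.32],[0,0,0]],[[0,0,0.32],[0,0,0]],[[0,0.01,0.32],[0,0,0]],[[0,0,0],[0,0,0]],[[0,0,0],[0,0,0]]]}}

```text
time_s: 12.7
position: [0.4418, -0.3346, 0.0662]
tool_rot: [[0.991, 0.13, 0.001], [0.13, -0.991, 0.001], [0.001, -0.001, -1.0]]
ft_force: [0.3, 0.1, 0.2]
grip_width: 0.0644
gripper_force: 0.0
```

Request:
{"fn": "move_arm", "kwargs": {"motion": [[[0,0,0],[0,0,0]],[[0,0,0],[0,0,0]],[[0,0,0],[0,0,0]],[[0,0,0],[0,0,0]],[[0,0,0],[0,0,0]],[[0,0,0],[0,0,0]],[[0,0,0],[0,0,0]],[[0,0,0],[0,0,0]],[[0,0,0],[0,0,0]],[[0,0,0],[0,0,0]]], "claw": 1, "force": 45}}

```text
time_s: 13.7
position: [0.4416, -0.3352, 0.0668]
tool_rot: [[0.992, 0.129, 0.003], [0.129, -0.992, -0.0], [0.002, 0.001, -1.0]]
ft_force: [0.3, 1.2, 6.4]
grip_width: 0.0412
gripper_force: 45.1
```

```bash
python3 - <<'E'
from h import *
x,y,z=env.observe()['position']
s=plan([x,y,.167],-82.5,5)
s=plan([.5216,-.0207,.14],-97,13,True,start=s)
s=plan([.5216,-.0207,.078],-97,4,start=s)
E
```

```text
[[[0,0,-0.4],[0,0,0]],[[0,0,-0.4],[0,-0.01,0]],[[0,0,-0.4],[0,0,-0.01]],[[0,0,-0.4],[0,0,0]],[[0,0,-0.4],[0,-0.01,0]]] max 0.4 end [ 0.4415 -0.3352  0.1668]
[[[0.32,-0.41,0.04],[0,0,0.14]],[[0.29,-0.43,0.04],[0,0,0.14]],[[0.26,-0.45,0.04],[0,0,0.14]],[[0.23,-0.46,0.04],[0,0,0.14]],[[0.2,-0.47,0.04],[0,0,0.14]],[[0.16,-0.48,0.05],[0,0,0.14]],[[0.13,-0.49,0.04],[0,0,0.14]],[[0.1,-0.5,0.04],[0,0,0.14]],[[0.06,-0.5,0.04],[0,0,0.13]],[[0.03,-0.5,0.04],[0,0,0.14]],[[0,-0.49,0.04],[0,0,0.14]],[[-0.04,-0.5,0.04],[0,0,0.14]],[[-0.07,-0.49,0.04],[0,0,0.14]]] max 0.5 end [ 0.5215 -0.0206  0.1401]
[[[0,0,0.31],[0,0,0]],[[0,0,0.31],[0,0,0]],[[0,0,0.31],[0,0,0]],[[0,0,0.31],[0,0,0]]] max 0.31 end [ 0.5215 -0.0206  0.0781]
```

Request:
{"fn": "move_arm", "kwargs": {"motion": [[[0,0,-0.2],[0,0,0]],[[0,0,-0.4],[0,0,0]],[[0,0,-0.4],[0,0,0]],[[0,0,-0.4],[0,0,0]],[[0,0,-0.4],[0,0,0]],[[0,0,-0.2],[0,0,0]]]}}

```text
time_s: 14.3
position: [0.4413, -0.3354, 0.1678]
tool_rot: [[0.992, 0.129, 0.003], [0.129, -0.992, -0.001], [0.002, 0.001, -1.0]]
ft_force: [-0.2, 0.2, -1.5]
grip_width: 0.0411
gripper_force: 45.8
```

Request:
{"fn": "move_arm", "kwargs": {"motion": [[[0.32,-0.41,0.04],[0,0,0.14]],[[0.29,-0.43,0.04],[0,0,0.14]],[[0.26,-0.45,0.04],[0,0,0.14]],[[0.23,-0.46,0.04],[0,0,0.14]],[[0.2,-0.47,0.04],[0,0,0.14]],[[0.16,-0.48,0.05],[0,0,0.14]],[[0.13,-0.49,0.04],[0,0,0.14]],[[0.1,-0.5,0.04],[0,0,0.14]],[[0.06,-0.5,0.04],[0,0,0.13]],[[0.03,-0.5,0.04],[0,0,0.14]],[[0,-0.49,0.04],[0,0,0.14]],[[-0.04,-0.5,0.04],[0,0,0.14]],[[-0.07,-0.49,0.04],[0,0,0.14]],[[0,0,0.31],[0,0,0]],[[0,0,0.31],[0,0,0]],[[0,0,0.31],[0,0,0]],[[0,0,0.31],[0,0,0]],[[0,0,0],[0,0,0]],[[0,0,0],[0,0,0]]]}}

```text
time_s: 16.2
position: [0.5217, -0.0206, 0.0779]
tool_rot: [[0.992, -0.123, 0.001], [-0.123, -0.992, 0.001], [0.001, -0.001, -1.0]]
ft_force: [-0.4, -1.0, -1.2]
grip_width: 0.0409
gripper_force: 45.8
```

Contact expected near 0.0658.

Request:
{"fn": "move_arm", "kwargs": {"motion": [[[0,0,0.08],[0,0,0]],[[0,0,0.08],[0,0,0]],[[0,0,0.05],[0,0,0]],[[0,0,0.03],[0,0,0]],[[0,0,0.01],[0,0,0]],[[0,0,0],[0,0,0]],[[0,0,0],[0,0,0]]]}}

```text
time_s: 16.9
position: [0.5217, -0.0205, 0.0658]
tool_rot: [[0.992, -0.123, 0.002], [-0.123, -0.992, 0.001], [0.001, -0.001, -1.0]]
ft_force: [-3.3, 1.0, 6.2]
grip_width: 0.041
gripper_force: 46.9
```

Request:
{"fn": "move_arm", "kwargs": {"motion": [[[0,0,0],[0,0,0]],[[0,0,0],[0,0,0]],[[0,0,0],[0,0,0]],[[0,0,0],[0,0,0]],[[0,0,0],[0,0,0]],[[0,0,0],[0,0,0]]], "claw": 0.25}}

```text
time_s: 17.5
position: [0.5217, -0.0205, 0.065]
tool_rot: [[0.992, -0.123, 0.001], [-0.123, -0.992, 0.001], [0.001, -0.001, -1.0]]
ft_force: [-0.6, -0.1, 0.5]
grip_width: 0.0641
gripper_force: 0.0
```

Request:
{"fn": "move_arm", "kwargs": {"motion": [[[0,0,-0.2],[0,0,0]],[[0,0,-0.4],[0,0,0]],[[0,0,-0.5],[0,0,0]],[[0,0,-0.5],[0,0,0]],[[0,0,-0.5],[0,0,0]],[[0,0,-0.5],[0,0,0]],[[0,0,-0.2],[0,0,0]]]}}

```text
time_s: 18.2
position: [0.5221, -0.0208, 0.2079]
tool_rot: [[0.992, -0.123, 0.005], [-0.123, -0.992, -0.0], [0.005, -0.0, -1.0]]
ft_force: [0.3, -0.2, 0.5]
grip_width: 0.0639
gripper_force: 0.0
```

```bash
python3 - <<'E'
from h import *
s=plan([.4917,-.2817,.19],7.5,16,True)
E
```

```text
[[[0.08,0.31,0.02],[0,0,-0.82]],[[0.03,0.32,0.03],[0,0,-0.81]],[[-0.02,0.32,0.02],[0.01,0,-0.82]],[[-0.06,0.32,0.02],[0,-0.01,-0.82]],[[-0.11,0.31,0.02],[0,0,-0.81]],[[-0.15,0.29,0.02],[0,0,-0.82]],[[-0.19,0.26,0.03],[0,0,-0.82]],[[-0.24,0.24,0.02],[0.01,0,-0.81]],[[-0.26,0.2,0.02],[0,-0.01,-0.82]],[[-0.29,0.17,0.02],[0,0,-0.82]],[[-0.32,0.12,0.02],[0,0,-0.81]],[[-0.32,0.07,0.03],[0,0,-0.82]],[[-0.34,0.02,0.02],[0.01,0,-0.82]],[[-0.34,-0.02,0.02],[0,0,-0.82]],[[-0.34,-0.07,0.02],[0,-0.01,-0.81]],[[-0.32,-0.13,0.02],[0,0,-0.82]]] max 0.82 end [ 0.4915 -0.2818  0.1902]
```

Request:
{"fn": "move_arm", "kwargs": {"motion": [[[0.08,0.31,0.02],[0,0,-0.82]],[[0.03,0.32,0.03],[0,0,-0.81]],[[-0.02,0.32,0.02],[0.01,0,-0.82]],[[-0.06,0.32,0.02],[0,-0.01,-0.82]],[[-0.11,0.31,0.02],[0,0,-0.81]],[[-0.15,0.29,0.02],[0,0,-0.82]],[[-0.19,0.26,0.03],[0,0,-0.82]],[[-0.24,0.24,0.02],[0.01,0,-0.81]],[[-0.26,0.2,0.02],[0,-0.01,-0.82]],[[-0.29,0.17,0.02],[0,0,-0.82]],[[-0.32,0.12,0.02],[0,0,-0.81]],[[-0.32,0.07,0.03],[0,0,-0.82]],[[-0.34,0.02,0.02],[0.01,0,-0.82]],[[-0.34,-0.02,0.02],[0,0,-0.82]],[[-0.34,-0.07,0.02],[0,-0.01,-0.81]],[[-0.32,-0.13,0.02],[0,0,-0.82]],[[0,0,0],[0,0,0]],[[0,0,0],[0,0,0]]]}}

```text
time_s: 20.0
position: [0.4907, -0.2814, 0.1869]
tool_rot: [[-0.128, 0.992, -0.004], [0.992, 0.128, 0.002], [0.002, -0.004, -1.0]]
ft_force: [0.1, 0.3, 0.1]
grip_width: 0.0642
gripper_force: 0.0
```

```bash
python3 - <<'E'
from meas import *
im=shot('wrist');P=cloud(im);Z=P[...,2];np.savez('w3.npz',P=P,f=im['frame'])
t=shot('top','top1.png');Q=cloud(t)
m=near(P,(.492,-.282),.055)&(Z>.038)&(Z<.050);rect(P,m,'hs')
for n,c in(('block',(.5356,.0631)),('round',(.5217,-.0205))):
    rect(Q,near(Q,c,.045)&(Q[...,2]>.08)&(Q[...,2]<.105),n)
rect(Q,near(Q,(.61,-.048),.04)&(Q[...,2]>.035),'jar')
k=im['frame'].copy();k[m]=(255,0,0)
cv2.imwrite('pics/c3.png',np.hstack([cv2.resize(k,(400,300)),cv2.resize(t['frame'][150:330,240:480],(400,300))])[:,:,::-1])
E
```

```text
hs 2008 [ 488.6 -282.5] [36.  60.6] 9.3 medz 0.0441 mid [ 0.4886 -0.2819] circ 
block 357 [536.9  64.2] [39.8 44. ] 82.2 medz 0.0894 mid [0.5366 0.0642] circ 
round 276 [522.7 -20.3] [40.6 40.5] 84.6 medz 0.0922 mid [ 0.5223 -0.0192] circ 
jar 157 [609.6 -48.7] [29.6 30.8] 1.0 medz 0.0473 mid [ 0.6095 -0.0485] circ
```

View pics/c3.png

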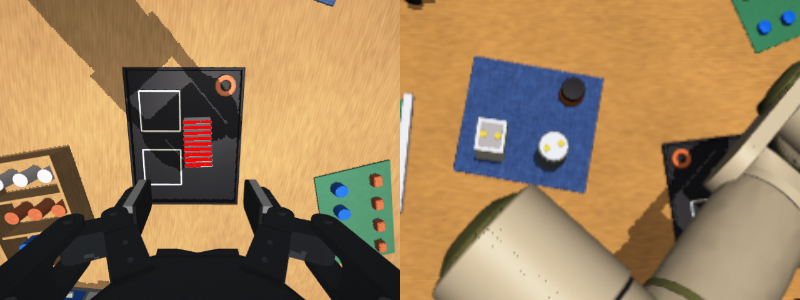

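```bash
python3 - <<'E'
from h import *
s=plan([.4886,-.2825,.10],9.3,4)
s=plan([.4886,-.2825,.030],9.3,5,start=s)
E
```

```text
[[[-0.01,-0.01,0.44],[-0.01,0,-0.06]],[[0,-0.01,0.43],[0,-0.01,-0.06]],[[-0.01,-0.01,0.44],[-0.01,0,-0.06]],[[-0.01,-0.02,0.43],[-0.01,0,-0.05]]] max 0.44 end [ 0.4885 -0.2827  0.1002]
[[[0,0,0.28],[0,0,0]],[[0,0,0.28],[0,0,0]],[[0,0,0.28],[0,0,0]],[[0,0,0.28],[0,0,0]],[[0,0,0.28],[0,0,0]]] max 0.28 end [ 0.4885 -0.2827  0.0302]
```

Request:
{"fn": "move_arm", "kwargs": {"motion": [[[-0.01,-0.01,0.44],[-0.01,0,-0.06]],[[0,-0.01,0.43],[0,-0.01,-0.06]],[[-0.01,-0.01,0.44],[-0.01,0,-0.06]],[[-0.01,-0.02,0.43],[-0.01,0,-0.05]],[[0,0,0.28],[0,0,0]],[[0,0,0.28],[0,0,0]],[[0,0,0.28],[0,0,0]],[[0,0,0.28],[0,0,0]],[[0,0,0.28],[0,0,0]],[[0,0,0],[0,0,0]],[[0,0,0],[0,0,0]]]}}

```text
time_s: 21.2
position: [0.4887, -0.2831, 0.0306]
tool_rot: [[-0.162, 0.987, 0.001], [0.987, 0.162, 0.0], [-0.0, 0.001, -1.0]]
ft_force: [-0.6, -0.9, 0.7]
grip_width: 0.0641
gripper_force: 0.0
```

Request:
{"fn": "move_arm", "kwargs": {"motion": [[[0,0,0],[0,0,0]],[[0,0,0],[0,0,0]],[[0,0,0],[0,0,0]],[[0,0,0],[0,0,0]],[[0,0,0],[0,0,0]],[[0,0,0],[0,0,0]],[[0,0,0],[0,0,0]],[[0,0,0],[0,0,0]],[[0,0,0],[0,0,0]],[[0,0,0],[0,0,0]]], "claw": 1}}

```text
time_s: 22.2
position: [0.4889, -0.2837, 0.0312]
tool_rot: [[-0.162, 0.987, 0.002], [0.987, 0.162, -0.001], [-0.001, 0.002, -1.0]]
ft_force: [0.5, 1.7, 6.3]
grip_width: 0.0349
gripper_force: 45.9
```

```bash
python3 - <<'E'
from h import *
x,y,z=env.observe()['position'];print(x,y,z)
s=plan([x,y,.19],9.3,6)
s=plan([.50,.16,.21],-4.5,18,True,start=s)
E
```

```text
0.4888708665405947 -0.2837073514179228 0.031200135562724086
[[[0,0,-0.53],[0,0,0]],[[0,0,-0.53],[0,0,0]],[[0,0,-0.53],[0.01,0,0]],[[0,0,-0.53],[0,0.01,0]],[[0,0,-0.53],[0,0,0]],[[0,0,-0.53],[0,0,0]]] max 0.53 end [ 0.4887 -0.2836  0.1902]
[[[0.44,0.29,-0.02],[0,0,0.1]],[[0.45,0.26,-0.02],[0,0,0.09]],[[0.47,0.23,-0.03],[0,0,0.1]],[[0.48,0.2,-0.02],[0,0,0.09]],[[0.49,0.18,-0.02],[0,0,0.1]],[[0.49,0.14,-0.02],[0,0,0.1]],[[0.5,0.11,-0.02],[0,0,0.09]],[[0.51,0.08,-0.02],[0,0,0.1]],[[0.5,0.05,-0.03],[0,0,0.09]],[[0.51,0.02,-0.02],[0,0,0.1]],[[0.5,-0.01,-0.02],[0,0,0.1]],[[0.5,-0.04,-0.02],[0,0,0.09]],[[0.5,-0.07,-0.02],[0,0,0.1]],[[0.49,-0.1,-0.03],[0,0,0.1]],[[0.48,-0.13,-0.02],[0,0,0.09]],[[0.47,-0.16,-0.02],[0,0,0.1]],[[0.45,-0.18,-0.02],[0,0,0.09]],[[0.45,-0.21,-0.02],[0,0,0.1]]] max 0.51 end [0.4999 0.1601 0.2098]
```

Request:
{"fn": "move_arm", "kwargs": {"motion": [[[0,0,-0.2],[0,0,0]],[[0,0,-0.4],[0,0,0]],[[0,0,-0.6],[0,0,0]],[[0,0,-0.7],[0,0,0]],[[0,0,-0.7],[0,0,0]],[[0,0,-0.5],[0,0,0]],[[0,0,-0.1],[0,0,0]]]}}

```text
time_s: 22.9
position: [0.4889, -0.284, 0.1936]
tool_rot: [[-0.162, 0.987, 0.005], [0.987, 0.162, -0.004], [-0.004, 0.004, -1.0]]
ft_force: [0.3, -1.0, -1.4]
grip_width: 0.0352
gripper_force: 45.2
```

Request:
{"fn": "move_arm", "kwargs": {"motion": [[[0.44,0.29,-0.02],[0,0,0.1]],[[0.45,0.26,-0.02],[0,0,0.09]],[[0.47,0.23,-0.03],[0,0,0.1]],[[0.48,0.2,-0.02],[0,0,0.09]],[[0.49,0.18,-0.02],[0,0,0.1]],[[0.49,0.14,-0.02],[0,0,0.1]],[[0.5,0.11,-0.02],[0,0,0.09]],[[0.51,0.08,-0.02],[0,0,0.1]],[[0.5,0.05,-0.03],[0,0,0.09]],[[0.51,0.02,-0.02],[0,0,0.1]],[[0.5,-0.01,-0.02],[0,0,0.1]],[[0.5,-0.04,-0.02],[0,0,0.09]],[[0.5,-0.07,-0.02],[0,0,0.1]],[[0.49,-0.1,-0.03],[0,0,0.1]],[[0.48,-0.13,-0.02],[0,0,0.09]],[[0.47,-0.16,-0.02],[0,0,0.1]],[[0.45,-0.18,-0.02],[0,0,0.09]],[[0.45,-0.21,-0.02],[0,0,0.1]]]}}

```text
time_s: 24.7
position: [0.4986, 0.161, 0.2087]
tool_rot: [[0.079, 0.997, -0.002], [0.997, -0.079, -0.0], [-0.0, -0.002, -1.0]]
ft_force: [0.6, 0.1, -0.9]
grip_width: 0.0351
gripper_force: 45.1
```

```bash
python3 - <<'E'
from h import *
s=plan([.529,.28,.21],-4.5,5)
E
```

```text
[[[0.48,0.08,-0.01],[0,0,0]],[[0.49,0.09,0],[0,0,0]],[[0.48,0.08,-0.01],[-0.01,0,0]],[[0.49,0.08,0],[0,0,0]],[[0.48,0.09,-0.01],[0,0,0]]] max 0.49 end [0.5291 0.28   0.2102]
```

Request:
{"fn": "move_arm", "kwargs": {"motion": [[[0.48,0.08,-0.01],[0,0,0]],[[0.49,0.09,0],[0,0,0]],[[0.48,0.08,-0.01],[-0.01,0,0]],[[0.49,0.08,0],[0,0,0]],[[0.48,0.09,-0.01],[0,0,0]],[[0,0,0],[0,0,0]],[[0,0,0],[0,0,0]]]}}

```text
time_s: 25.4
position: [0.5294, 0.2791, 0.2102]
tool_rot: [[0.078, 0.997, -0.0], [0.997, -0.078, -0.001], [-0.001, -0.0, -1.0]]
ft_force: [0.6, -0.5, -1.8]
grip_width: 0.0353
gripper_force: 45.2
```

```bash
python3 - <<'E'
from meas import *
im=shot('wrist','w4.png');P=cloud(im);np.savez('w4.npz',P=P,f=im['frame'],T=im['T'])
s=env.observe();print(s['position'],s['tool_rot'])
E
```

```text
[0.52950639 0.2785923  0.21050639] [[ 7.85492693e-02  9.96910208e-01  2.24114751e-04]
 [ 9.96909934e-01 -7.85490696e-02 -7.92425285e-04]
 [-7.72372850e-04  2.85666649e-04 -9.99999661e-01]]
```

View pics/w4.png

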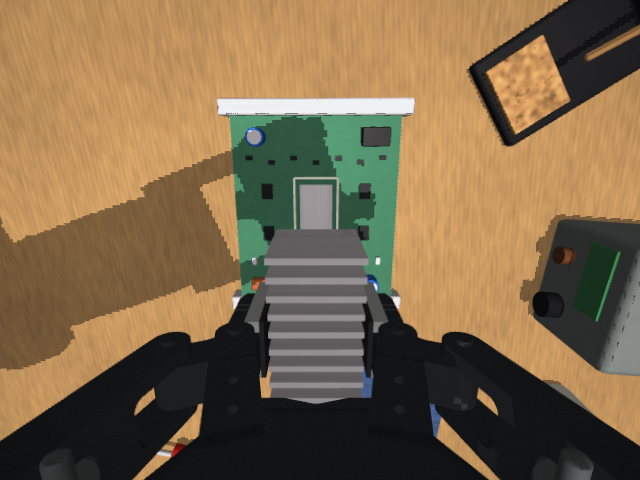

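```bash
python3 - <<'E'
from meas import *
d=np.load('w4.npz');P=d['P'];f=d['f'];hsv=cv2.cvtColor(f,cv2.COLOR_RGB2HSV)
S,V=hsv[...,1].astype(int),hsv[...,2]
m=np.zeros((480,640),bool);m[172:229,284:348]=1;m&=(S<75)&(V>90)
rect(P,m,'outline part w')
q=P[m];a=np.radians(-4.5);ex=np.array([np.cos(a),np.sin(a)]);ey=np.array([-np.sin(a),np.cos(a)])
for b in range(-6,-1):
    ex=np.array([np.cos(np.radians(b)),np.sin(np.radians(b))]);ey=np.array([-ex[1],ex[0]])
    X=q[:,:2]@ex;Y=q[:,:2]@ey
    e=[np.nanpercentile(X,.5),np.nanpercentile(X,99.5),np.nanpercentile(Y,99.5)]
    c=ex*(e[0]+e[1])/2+ey*(e[2]-.032)
    print(b,'width',e[1]-e[0],'centre',c, 'z',np.nanmedian(q[:,2]))
# side line directions
lum=f.astype(int).sum(2)
for name,u0,u1 in(('L',288,300),('R',332,344)):
    pts=[]
    for v in range(185,226):
        w=np.clip(f[v,u0:u1].min(1).astype(float)-70,0,None);u=u0+int(w.argmax());pts.append(P[v,u,:2])
    pts=np.array(pts);pts=pts[~np.isnan(pts).any(1)]
    l=cv2.fitLine((pts*1000).astype(np.float32),cv2.DIST_HUBER,0,.01,.01).ravel();print(name,l.round(3),'yaw',np.degrees(np.arctan2(-l[0]*np.sign(l[1]),abs(l[1]))))
t=np.load('top0.npz');Q=t['P'];h=cv2.cvtColor(t['f'],cv2.COLOR_RGB2HSV)
k=near(Q,(.529,.281),.05)&(h[...,1]<90)&(h[...,2]>130)
n,lab,st,_=cv2.connectedComponentsWithStats(k.astype(np.uint8));i=1+st[1:,4].argmax();rect(Q,lab==i,'top outline')
E
```

```text
outline part w 2023 [528.6 291.4] [49.4 43.5] 85.8 medz 0.0171 mid [0.5286 0.2914] circ 
-6 width 0.04288699192172263 centre [0.52805584 0.2842305 ] z 0.017126170586488243
-5 width 0.04287182112501969 centre [0.52809106 0.2840718 ] z 0.017126170586488243
-4 width 0.04322126004343557 centre [0.52813117 0.28397366] z 0.017126170586488243
-3 width 0.0435994926642696 centre [0.52821251 0.28389467] z 0.017126170586488243
-2 width 0.04399165374341413 centre [0.52829897 0.28394303] z 0.017126170586488243
L [9.40000e-02 9.96000e-01 5.08092e+02 2.88838e+02] yaw -5.390164
R [6.00000e-02 9.98000e-01 5.48204e+02 2.86041e+02] yaw -3.4559844
top outline 478 [529.8 282.4] [68.5 45. ] 86.0 medz 0.0161 mid [0.53   0.2829] circ
```

```bash
python3 - <<'E'
from h import *
s=plan([.529,.281,.055],-4.3,6)
E
```

```text
[[[0.01,0,0.52],[0,0,0]],[[0.01,0,0.52],[0,0,-0.01]],[[0,-0.01,0.52],[0,0,0]],[[0.01,0,0.51],[0,0,-0.01]],[[0.01,0,0.52],[0,0,0]],[[0.01,0,0.52],[0,0.01,-0.01]]] max 0.52 end [0.5292 0.281  0.055 ]
```

Request:
{"fn": "move_arm", "kwargs": {"motion": [[[0.01,0,0.52],[0,0,0]],[[0.01,0,0.52],[0,0,-0.01]],[[0,-0.01,0.52],[0,0,0]],[[0.01,0,0.51],[0,0,-0.01]],[[0.01,0,0.52],[0,0,0]],[[0,0,0.52],[0,0.01,-0.01]],[[0,0,0],[0,0,0]],[[0,0,0],[0,0,0]]]}}

```text
time_s: 26.25
position: [0.5301, 0.2806, 0.0564]
tool_rot: [[0.075, 0.997, 0.002], [0.997, -0.075, 0.001], [0.001, 0.002, -1.0]]
ft_force: [-1.0, -0.1, 0.0]
grip_width: 0.0352
gripper_force: 45.2
```

```bash
python3 - <<'E'
from meas import *
im=shot('wrist','w5.png')
E
```

```text
(no output)
```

View pics/w5.png

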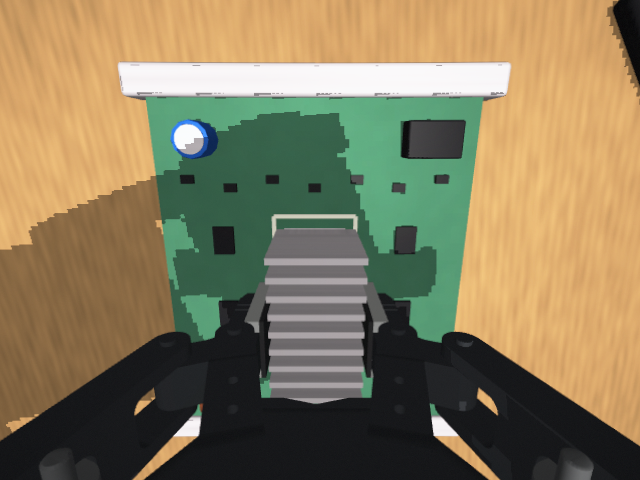

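Request:
{"fn": "move_arm", "kwargs": {"motion": [[[0,-0.02,0.1],[0,0,0]],[[0,0,0.08],[0,0,0]],[[0,0,0.05],[0,0,0]],[[0,0,0.02],[0,0,0]],[[0,0,0],[0,0,0]],[[0,0,0],[0,0,0]]]}}

```text
time_s: 26.9
position: [0.529, 0.2814, 0.0434]
tool_rot: [[0.074, 0.997, 0.002], [0.997, -0.074, 0.001], [0.002, 0.002, -1.0]]
ft_force: [-0.3, 0.2, -0.5]
grip_width: 0.0356
gripper_force: 45.3
```

Request:
{"fn": "move_arm", "kwargs": {"motion": [[[0,0,0.02],[0,0,0]],[[0,0,0],[0,0,0]],[[0,0,0],[0,0,0]]]}}

```text
time_s: 27.2
position: [0.5291, 0.2814, 0.0432]
tool_rot: [[0.074, 0.997, 0.003], [0.997, -0.074, 0.002], [0.002, 0.003, -1.0]]
ft_force: [-2.4, -0.7, 5.8]
grip_width: 0.0353
gripper_force: 46.2
```

```bash
python3 - <<'E'
from meas import *
im=shot('wrist','w6.png')
cv2.imwrite('pics/w6c.png',im['frame'][180:330,220:420,::-1].repeat(3,0).repeat(3,1))
E
```

```text
(no output)
```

View pics/w6c.png

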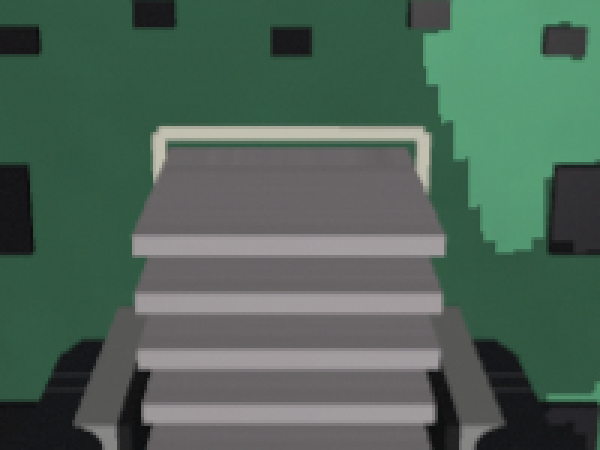

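Request:
{"fn": "move_arm", "kwargs": {"motion": [[[0,0,0],[0,0,0]],[[0,0,0],[0,0,0]],[[0,0,0],[0,0,0]],[[0,0,0],[0,0,0]],[[0,0,0],[0,0,0]]], "claw": 0.5}}

```text
time_s: 27.75
position: [0.5289, 0.2813, 0.0422]
tool_rot: [[0.074, 0.997, 0.002], [0.997, -0.074, 0.001], [0.001, 0.002, -1.0]]
ft_force: [-0.5, 0.1, 0.4]
grip_width: 0.0427
gripper_force: 0.0
```

Request:
{"fn": "move_arm", "kwargs": {"motion": [[[0,0,-0.1],[0,0,0]],[[0,0,-0.2],[0,0,0]],[[0,0,-0.3],[0,0,0]],[[0,0,-0.5],[0,0,0]],[[0,0,-0.6],[0,0,0]],[[0,0,-0.7],[0,0,0]],[[0,0,-0.7],[0,0,0]],[[0,0,-0.3],[0,0,0]],[[0,0,0],[0,0,0]],[[0,0,0],[0,0,0]]]}}

```text
time_s: 28.75
position: [0.5282, 0.281, 0.2121]
tool_rot: [[0.074, 0.997, 0.002], [0.997, -0.074, 0.001], [0.001, 0.002, -1.0]]
ft_force: [-0.7, 0.6, -0.1]
grip_width: 0.0431
gripper_force: 0.0
```

```bash
python3 - <<'E'
from meas import *
im=shot('wrist','w7.png');P=cloud(im);Z=P[...,2]
rect(P,near(P,(.529,.282),.05)&(Z>.05)&(Z<.062),'hs')
f=im['frame'];h=cv2.cvtColor(f,cv2.COLOR_RGB2HSV)
s=plan([.5217,-.0205,.165],-97,16,True)
E
```

```text
hs 1831 [527.4 282.8] [59.8 36.1] 85.8 medz 0.0562 mid [0.5273 0.2829] circ 
[[[-0.39,0.12,0.06],[0,0,0.72]],[[-0.37,0.15,0.06],[0,0,0.73]],[[-0.36,0.17,0.05],[0,0,0.72]],[[-0.34,0.19,0.06],[0,0,0.73]],[[-0.33,0.22,0.06],[0,0,0.72]],[[-0.32,0.23,0.06],[0,0,0.73]],[[-0.29,0.25,0.05],[0,0,0.72]],[[-0.27,0.27,0.06],[0,0,0.73]],[[-0.26,0.28,0.06],[0,0,0.72]],[[-0.23,0.3,0.06],[0,0,0.73]],[[-0.21,0.31,0.05],[0,0,0.72]],[[-0.19,0.32,0.06],[0,0,0.72]],[[-0.17,0.33,0.06],[0,0,0.73]],[[-0.14,0.33,0.06],[-0.01,0,0.72]],[[-0.12,0.34,0.05],[0,0,0.73]],[[-0.1,0.35,0.06],[0,0,0.72]]] max 0.73 end [ 0.5215 -0.0205  0.1651]
```

View pics/w7.png

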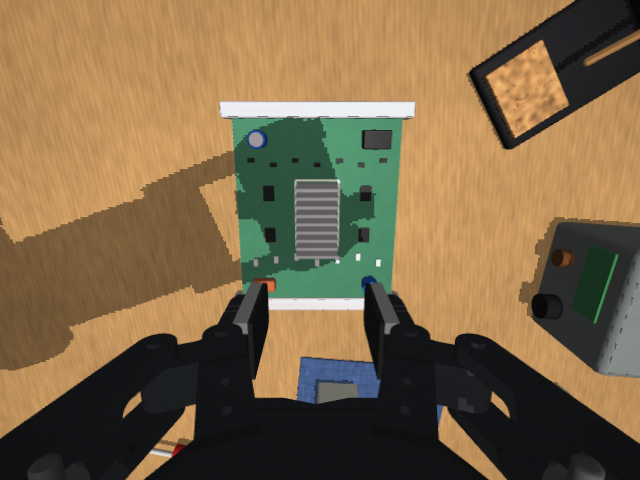

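Request:
{"fn": "move_arm", "kwargs": {"motion": [[[-0.39,0.12,0.06],[0,0,0.72]],[[-0.37,0.15,0.06],[0,0,0.73]],[[-0.36,0.17,0.05],[0,0,0.72]],[[-0.34,0.19,0.06],[0,0,0.73]],[[-0.33,0.22,0.06],[0,0,0.72]],[[-0.32,0.23,0.06],[0,0,0.73]],[[-0.29,0.25,0.05],[0,0,0.72]],[[-0.27,0.27,0.06],[0,0,0.73]],[[-0.26,0.28,0.06],[0,0,0.72]],[[-0.23,0.3,0.06],[0,0,0.73]],[[-0.21,0.31,0.05],[0,0,0.72]],[[-0.19,0.32,0.06],[0,0,0.72]],[[-0.17,0.33,0.06],[0,0,0.73]],[[-0.14,0.33,0.06],[-0.01,0,0.72]],[[-0.12,0.34,0.05],[0,0,0.73]],[[-0.1,0.35,0.06],[0,0,0.72]],[[0,0,0],[0,0,0]],[[0,0,0],[0,0,0]]], "claw": 0.25}}

```text
time_s: 30.6
position: [0.5218, -0.0201, 0.1652]
tool_rot: [[0.993, -0.12, 0.001], [-0.12, -0.993, 0.001], [0.001, -0.001, -1.0]]
ft_force: [0.1, 0.6, 1.0]
grip_width: 0.0639
gripper_force: 0.0
```

```bash
python3 - <<'E'
from meas import *
im=shot('wrist');P=cloud(im);Z=P[...,2]
rect(P,near(P,(.5217,-.0205),.04)&(Z>.085)&(Z<.105),'round')
s=plan([.5217,-.0205,.0655],-97,6)
E
```

```text
round 3362 [521.2 -20.7] [40.9 39.5] 71.2 medz 0.0936 mid [ 0.5215 -0.0204] circ 
[[[0,0,0.33],[0,0,0]],[[0,0.01,0.34],[0,0,0.01]],[[0,0,0.33],[0,0,0]],[[0,0,0.33],[0,-0.01,0]],[[0,0,0.34],[0,0,0]],[[0,0.01,0.33],[0,0,0.01]]] max 0.34 end [ 0.5219 -0.0207  0.0654]
```

Request:
{"fn": "move_arm", "kwargs": {"motion": [[[0,0,0.33],[0,0,0]],[[0,0.01,0.34],[0,0,0.01]],[[0,0,0.33],[0,0,0]],[[0,0,0.33],[0,0,0]],[[0,0,0.34],[0,0,0]],[[0,0,0.33],[0,0,0.01]],[[0,0,0],[0,0,0]],[[0,0,0],[0,0,0]]]}}

```text
time_s: 31.45
position: [0.5224, -0.0202, 0.0662]
tool_rot: [[0.992, -0.123, 0.002], [-0.123, -0.992, 0.0], [0.002, -0.0, -1.0]]
ft_force: [-1.0, -0.4, 0.8]
grip_width: 0.064
gripper_force: 0.0
```

Request:
{"fn": "move_arm", "kwargs": {"motion": [[[0,0,0],[0,0,0]],[[0,0,0],[0,0,0]],[[0,0,0],[0,0,0]],[[0,0,0],[0,0,0]],[[0,0,0],[0,0,0]],[[0,0,0],[0,0,0]],[[0,0,0],[0,0,0]],[[0,0,0],[0,0,0]],[[0,0,0],[0,0,0]],[[0,0,0],[0,0,0]]], "claw": 1, "force": 45}}

```text
time_s: 32.45
position: [0.5227, -0.0207, 0.0669]
tool_rot: [[0.992, -0.124, 0.004], [-0.124, -0.992, -0.0], [0.004, -0.0, -1.0]]
ft_force: [-1.3, 1.3, 6.0]
grip_width: 0.0414
gripper_force: 45.3
```

```bash
python3 - <<'E'
from h import *
x,y,z=env.observe()['position']
s=plan([x,y,.167],-97,5)
s=plan([.4416,-.3352,.155],-82.5,14,True,start=s)
s=plan([.4416,-.3352,.077],-82.5,5,start=s)
E
```

```text
[[[0,0,-0.4],[0,-0.01,0]],[[0,0,-0.4],[0,0,-0.01]],[[0,0,-0.4],[0,-0.01,0]],[[0,0,-0.4],[0,0,0]],[[0.01,0,-0.4],[0,-0.01,-0.01]]] max 0.4 end [ 0.523  -0.0208  0.1669]
[[[0.07,0.45,0.02],[0,0,-0.13]],[[0.05,0.46,0.01],[0,0,-0.13]],[[0.01,0.46,0.02],[0,0,-0.13]],[[-0.01,0.47,0.02],[0,0,-0.13]],[[-0.05,0.46,0.01],[0,0,-0.13]],[[-0.07,0.47,0.02],[0,0,-0.12]],[[-0.1,0.46,0.02],[0,0,-0.13]],[[-0.13,0.45,0.02],[0,0,-0.13]],[[-0.15,0.45,0.01],[0,0,-0.13]],[[-0.19,0.44,0.02],[0,0,-0.13]],[[-0.21,0.42,0.02],[0,0,-0.13]],[[-0.24,0.42,0.01],[0,0,-0.13]],[[-0.27,0.4,0.02],[0,0,-0.13]],[[-0.29,0.39,0.02],[0,0,-0.13]]] max 0.47 end [ 0.4417 -0.3354  0.1548]
[[[0,0,0.31],[0,0,0]],[[0,0,0.31],[0,0,0]],[[0,0,0.31],[0,0,0]],[[0,0,0.32],[0,0,0]],[[0,0,0.31],[0,0,0]]] max 0.32 end [ 0.4417 -0.3354  0.0768]
```

Request:
{"fn": "move_arm", "kwargs": {"motion": [[[0,0,-0.2],[0,0,0]],[[0,0,-0.4],[0,0,0]],[[0,0,-0.4],[0,0,0]],[[0,0,-0.4],[0,0,0]],[[0,0,-0.4],[0,0,0]],[[0,0,-0.2],[0,0,0]]]}}

```text
time_s: 33.05
position: [0.5223, -0.0208, 0.168]
tool_rot: [[0.992, -0.124, 0.005], [-0.124, -0.992, -0.001], [0.005, 0.0, -1.0]]
ft_force: [-0.2, 0.4, -1.9]
grip_width: 0.0413
gripper_force: 45.7
```

Request:
{"fn": "move_arm", "kwargs": {"motion": [[[0.07,0.45,0.02],[0,0,-0.13]],[[0.05,0.46,0.01],[0,0,-0.13]],[[0.01,0.46,0.02],[0,0,-0.13]],[[-0.01,0.47,0.02],[0,0,-0.13]],[[-0.05,0.46,0.01],[0,0,-0.13]],[[-0.07,0.47,0.02],[0,0,-0.12]],[[-0.1,0.46,0.02],[0,0,-0.13]],[[-0.13,0.45,0.02],[0,0,-0.13]],[[-0.15,0.45,0.01],[0,0,-0.13]],[[-0.19,0.44,0.02],[0,0,-0.13]],[[-0.21,0.42,0.02],[0,0,-0.13]],[[-0.24,0.42,0.01],[0,0,-0.13]],[[-0.27,0.4,0.02],[0,0,-0.13]],[[-0.29,0.39,0.02],[0,0,-0.13]],[[0,0,0.31],[0,0,0]],[[0,0,0.31],[0,0,0]],[[0,0,0.31],[0,0,0]],[[0,0,0.31],[0,0,0]],[[0,0,0],[0,0,0]],[[0,0,0],[0,0,0]]]}}

```text
time_s: 35.05
position: [0.44, -0.3352, 0.092]
tool_rot: [[0.992, 0.128, 0.002], [0.128, -0.992, 0.0], [0.002, -0.0, -1.0]]
ft_force: [0.8, 0.3, -1.1]
grip_width: 0.0411
gripper_force: 45.8
```

Correct +1.5 mm in x and descend to ~0.068.

Request:
{"fn": "move_arm", "kwargs": {"motion": [[[0.03,0,0.15],[0,0,0]],[[0,0,0.12],[0,0,0]],[[0,0,0.08],[0,0,0]],[[0,0,0.06],[0,0,0]],[[0,0,0.04],[0,0,0]],[[0,0,0.03],[0,0,0]],[[0,0,0],[0,0,0]],[[0,0,0],[0,0,0]]]}}

```text
time_s: 35.85
position: [0.4416, -0.335, 0.068]
tool_rot: [[0.992, 0.128, 0.002], [0.128, -0.992, -0.0], [0.002, 0.001, -1.0]]
ft_force: [-1.6, 0.3, 0.9]
grip_width: 0.0414
gripper_force: 45.6
```

Request:
{"fn": "move_arm", "kwargs": {"motion": [[[0,0,0.01],[0,0,0]],[[0,0,0.01],[0,0,0]],[[0,0,0],[0,0,0]]]}}

```text
time_s: 36.15
position: [0.4416, -0.335, 0.0679]
tool_rot: [[0.992, 0.128, 0.003], [0.128, -0.992, -0.001], [0.003, 0.001, -1.0]]
ft_force: [-3.3, 2.4, 11.5]
grip_width: 0.0408
gripper_force: 47.0
```

Request:
{"fn": "move_arm", "kwargs": {"motion": [[[0,0,0],[0,0,0]],[[0,0,0],[0,0,0]],[[0,0,0],[0,0,0]],[[0,0,0],[0,0,0]],[[0,0,0],[0,0,0]],[[0,0,0],[0,0,0]]], "claw": 0.25}}

```text
time_s: 36.75
position: [0.4416, -0.3349, 0.0667]
tool_rot: [[0.992, 0.128, 0.002], [0.128, -0.992, 0.0], [0.002, 0.0, -1.0]]
ft_force: [0.3, -0.3, -0.8]
grip_width: 0.0641
gripper_force: 0.0
```

Request:
{"fn": "move_arm", "kwargs": {"motion": [[[0,0,-0.2],[0,0,0]],[[0,0,-0.4],[0,0,0]],[[0,0,-0.5],[0,0,0]],[[0,0,-0.5],[0,0,0]],[[0,0,-0.4],[0,0,0]],[[0,0,0],[0,0,0]]]}}

```text
time_s: 37.35
position: [0.4421, -0.3357, 0.17]
tool_rot: [[0.992, 0.128, 0.006], [0.128, -0.992, -0.005], [0.006, 0.005, -1.0]]
ft_force: [0.1, 0.2, -0.8]
grip_width: 0.0641
gripper_force: 0.0
```

```bash
python3 - <<'E'
from meas import *
im=shot('wrist');P=cloud(im);Z=P[...,2]
rect(P,near(P,(.442,-.335),.045)&(Z>.085)&(Z<.105),'round')
s=plan([.5356,.0631,.16],-97,18,True)
E
```

```text
round 3246 [ 440.2 -335.2] [41.2 39.3] 88.7 medz 0.0946 mid [ 0.4406 -0.3349] circ 
[[[0.31,-0.35,0.01],[0,0,0.1]],[[0.29,-0.38,0.01],[0,0,0.1]],[[0.27,-0.38,0.01],[0,-0.01,0.1]],[[0.25,-0.4,0.01],[0,0,0.1]],[[0.22,-0.42,0],[0,0,0.1]],[[0.2,-0.42,0.01],[0.01,0,0.1]],[[0.17,-0.43,0.01],[0,0,0.1]],[[0.15,-0.45,0.01],[0,0,0.1]],[[0.12,-0.45,0.01],[0,-0.01,0.1]],[[0.1,-0.45,0.01],[0,0,0.1]],[[0.07,-0.46,0.01],[0,0,0.1]],[[0.05,-0.46,0.01],[0,0,0.1]],[[0.02,-0.47,0],[0,0,0.1]],[[-0.01,-0.46,0.01],[0,0,0.1]],[[-0.03,-0.46,0.01],[0,-0.01,0.09]],[[-0.06,-0.46,0.01],[0.01,0,0.1]],[[-0.08,-0.45,0.01],[0,0,0.1]],[[-0.11,-0.45,0.01],[0,0,0.1]]] max 0.47 end [0.5358 0.0631 0.1599]
```

Round capacitor is back within about 1 mm. Now the block.

Request:
{"fn": "move_arm", "kwargs": {"motion": [[[0.31,-0.35,0.01],[0,0,0.1]],[[0.29,-0.38,0.01],[0,0,0.1]],[[0.27,-0.38,0.01],[0,-0.01,0.1]],[[0.25,-0.4,0.01],[0,0,0.1]],[[0.22,-0.42,0],[0,0,0.1]],[[0.2,-0.42,0.01],[0.01,0,0.1]],[[0.17,-0.43,0.01],[0,0,0.1]],[[0.15,-0.45,0.01],[0,0,0.1]],[[0.12,-0.45,0.01],[0,-0.01,0.1]],[[0.1,-0.45,0.01],[0,0,0.1]],[[0.07,-0.46,0.01],[0,0,0.1]],[[0.05,-0.46,0.01],[0,0,0.1]],[[0.02,-0.47,0],[0,0,0.1]],[[-0.01,-0.46,0.01],[0,0,0.1]],[[-0.03,-0.46,0.01],[0,-0.01,0.09]],[[-0.06,-0.46,0.01],[0.01,0,0.1]],[[-0.08,-0.45,0.01],[0,0,0.1]],[[-0.11,-0.45,0.01],[0,0,0.1]],[[0,0,0],[0,0,0]],[[0,0,0],[0,0,0]]]}}

```text
time_s: 39.4
position: [0.5353, 0.0634, 0.1586]
tool_rot: [[0.993, -0.12, -0.003], [-0.12, -0.993, 0.003], [-0.004, -0.002, -1.0]]
ft_force: [-0.3, -0.2, -0.0]
grip_width: 0.0639
gripper_force: 0.0
```

```bash
python3 - <<'E'
from meas import *
im=shot('wrist');P=cloud(im);Z=P[...,2]
rect(P,near(P,(.536,.0635),.045)&(Z>.08)&(Z<.105),'block')
s=plan([.5356,.0631,.0625],-97,6)
E
```

```text
block 4760 [534.7  63.9] [40.  44.3] 82.6 medz 0.09 mid [0.5353 0.0636] circ 
[[[0,0,0.32],[0,0,0]],[[0,0,0.32],[-0.01,0.01,0]],[[0,0,0.32],[0,0,0]],[[0,0,0.32],[0,0,0]],[[0.01,0,0.32],[0,0.01,0]],[[0,0,0.33],[-0.01,0,0]]] max 0.33 end [0.5358 0.063  0.0623]
```

Request:
{"fn": "move_arm", "kwargs": {"motion": [[[0,0,0.32],[0,0,0]],[[0,0,0.32],[-0.01,0.01,0]],[[0,0,0.32],[0,0,0]],[[0,0,0.32],[0,0,0]],[[0,0,0.32],[0,0.01,0]],[[0,0,0.32],[-0.01,0,0]],[[0,0,0],[0,0,0]],[[0,0,0],[0,0,0]]]}}

```text
time_s: 40.25
position: [0.5357, 0.0629, 0.0634]
tool_rot: [[0.992, -0.122, 0.0], [-0.122, -0.992, -0.0], [0.0, 0.0, -1.0]]
ft_force: [0.0, 0.6, -0.1]
grip_width: 0.064
gripper_force: 0.0
```

Request:
{"fn": "move_arm", "kwargs": {"motion": [[[0,0,0],[0,0,0]],[[0,0,0],[0,0,0]],[[0,0,0],[0,0,0]],[[0,0,0],[0,0,0]],[[0,0,0],[0,0,0]],[[0,0,0],[0,0,0]],[[0,0,0],[0,0,0]],[[0,0,0],[0,0,0]],[[0,0,0],[0,0,0]],[[0,0,0],[0,0,0]]], "claw": 1, "force": 45}}

```text
time_s: 41.25
position: [0.536, 0.0635, 0.0642]
tool_rot: [[0.993, -0.121, 0.002], [-0.121, -0.993, -0.001], [0.003, 0.001, -1.0]]
ft_force: [-0.4, -1.2, 6.6]
grip_width: 0.0396
gripper_force: 46.2
```

```bash
python3 - <<'E'
from h import *
x,y,z=env.observe()['position']
s=plan([x,y,.170],-97,5)
s=plan([.4305,-.2506,.155],-85,15,True,start=s)
E
```

```text
[[[0,0,-0.42],[0,0,0]],[[0,0,-0.43],[0,-0.01,0]],[[0,0,-0.42],[0,0,0]],[[0,0,-0.42],[0,0,0]],[[0,0,-0.43],[0,-0.01,0]]] max 0.43 end [0.5358 0.0635 0.1702]
[[[0.05,0.46,0.02],[0,0,-0.1]],[[0.02,0.47,0.02],[0,0,-0.1]],[[-0.01,0.46,0.02],[0,0,-0.1]],[[-0.04,0.46,0.02],[0,0,-0.1]],[[-0.06,0.45,0.02],[0,0,-0.1]],[[-0.08,0.45,0.02],[0,0,-0.1]],[[-0.11,0.43,0.02],[0,0,-0.1]],[[-0.14,0.43,0.02],[0,0,-0.1]],[[-0.15,0.42,0.02],[0,0,-0.1]],[[-0.18,0.41,0.03],[0,0,-0.1]],[[-0.21,0.39,0.02],[0,0,-0.1]],[[-0.22,0.38,0.02],[0,0,-0.1]],[[-0.25,0.36,0.02],[0,0,-0.1]],[[-0.26,0.35,0.02],[0,0,-0.1]],[[-0.28,0.33,0.02],[0,0,-0.1]]] max 0.47 end [ 0.4306 -0.2506  0.1549]
```

Request:
{"fn": "move_arm", "kwargs": {"motion": [[[0,0,-0.2],[0,0,0]],[[0,0,-0.4],[0,0,0]],[[0,0,-0.4],[0,0,0]],[[0,0,-0.5],[0,0,0]],[[0,0,-0.4],[0,0,0]],[[0,0,-0.2],[0,0,0]]]}}

```text
time_s: 41.85
position: [0.5356, 0.0637, 0.1702]
tool_rot: [[0.993, -0.121, 0.003], [-0.121, -0.993, -0.001], [0.003, 0.0, -1.0]]
ft_force: [0.0, -0.2, -1.2]
grip_width: 0.0395
gripper_force: 45.9
```

Request:
{"fn": "move_arm", "kwargs": {"motion": [[[0.05,0.46,0.02],[0,0,-0.1]],[[0.02,0.47,0.02],[0,0,-0.1]],[[-0.01,0.46,0.02],[0,0,-0.1]],[[-0.04,0.46,0.02],[0,0,-0.1]],[[-0.06,0.45,0.02],[0,0,-0.1]],[[-0.08,0.45,0.02],[0,0,-0.1]],[[-0.11,0.43,0.02],[0,0,-0.1]],[[-0.14,0.43,0.02],[0,0,-0.1]],[[-0.15,0.42,0.02],[0,0,-0.1]],[[-0.18,0.41,0.03],[0,0,-0.1]],[[-0.21,0.39,0.02],[0,0,-0.1]],[[-0.22,0.38,0.02],[0,0,-0.1]],[[-0.25,0.36,0.02],[0,0,-0.1]],[[-0.26,0.35,0.02],[0,0,-0.1]],[[-0.28,0.33,0.02],[0,0,-0.1]],[[0,0,0.3],[0,0,0]],[[0,0,0.4],[0,0,0]],[[0,0,0.4],[0,0,0]],[[0,0,0],[0,0,0]],[[0,0,0],[0,0,0]]]}}

```text
time_s: 43.85
position: [0.4302, -0.2504, 0.098]
tool_rot: [[0.996, 0.088, 0.0], [0.088, -0.996, 0.0], [0.0, -0.0, -1.0]]
ft_force: [-0.1, -0.2, -1.9]
grip_width: 0.0397
gripper_force: 45.8
```

Request:
{"fn": "move_arm", "kwargs": {"motion": [[[0.01,0,0.2],[0,0,0]],[[0,0,0.2],[0,0,0]],[[0,0,0.1],[0,0,0]],[[0,0,0.06],[0,0,0]],[[0,0,0.05],[0,0,0]],[[0,0,0.04],[0,0,0]],[[0,0,0],[0,0,0]],[[0,0,0],[0,0,0]]]}}

```text
time_s: 44.65
position: [0.4308, -0.2505, 0.0655]
tool_rot: [[0.996, 0.088, 0.001], [0.088, -0.996, -0.001], [0.001, 0.001, -1.0]]
ft_force: [0.8, 0.2, -1.8]
grip_width: 0.0396
gripper_force: 46.2
```

Request:
{"fn": "move_arm", "kwargs": {"motion": [[[0,0,0.01],[0,0,0]],[[0,0,0.01],[0,0,0]],[[0,0,0.01],[0,0,0]],[[0,0,0],[0,0,0]],[[0,0,0],[0,0,0]]]}}

```text
time_s: 45.15
position: [0.4308, -0.2505, 0.0652]
tool_rot: [[0.996, 0.088, 0.001], [0.088, -0.996, -0.001], [0.001, 0.001, -1.0]]
ft_force: [-3.9, 2.0, 14.2]
grip_width: 0.0394
gripper_force: 47.9
```

Request:
{"fn": "move_arm", "kwargs": {"motion": [[[0,0,-0.01],[0,0,0]],[[0,0,0],[0,0,0]],[[0,0,0],[0,0,0]],[[0,0,0],[0,0,0]],[[0,0,0],[0,0,0]],[[0,0,0],[0,0,0]]], "claw": 0.25}}

```text
time_s: 45.75
position: [0.4307, -0.2505, 0.0643]
tool_rot: [[0.996, 0.088, 0.0], [0.088, -0.996, -0.0], [0.0, 0.0, -1.0]]
ft_force: [-0.2, 0.2, 0.2]
grip_width: 0.0641
gripper_force: 0.0
```

Request:
{"fn": "move_arm", "kwargs": {"motion": [[[0,0,-0.2],[0,0,0]],[[0,0,-0.4],[0,0,0]],[[0,0,-0.5],[0,0,0]],[[0,0,-0.5],[0,0,0]],[[0,0,-0.6],[0,0,0]],[[0.2,0,-0.6],[0,0,0]],[[0.4,0,-0.6],[0,0,0]],[[0.4,0,-0.6],[0,0,0]],[[0.2,0,-0.5],[0,0,0]],[[0,0,0],[0,0,0]],[[0,0,0],[0,0,0]],[[0,0,0],[0,0,0]]]}}

```text
time_s: 46.95
position: [0.4897, -0.2449, 0.2886]
tool_rot: [[0.996, 0.087, -0.001], [0.087, -0.996, 0.001], [-0.001, -0.001, -1.0]]
ft_force: [0.4, -0.0, -0.5]
grip_width: 0.0641
gripper_force: 0.0
```

```bash
python3 - <<'E'
from meas import *
im=shot('wrist','w9.png');P=cloud(im);Z=P[...,2]
rect(P,near(P,(.430,-.250),.045)&(Z>.085)&(Z<.105),'block')
rect(P,near(P,(.442,-.335),.045)&(Z>.085)&(Z<.105),'round')
Q=cloud(shot('top'));rect(Q,near(Q,(.529,.282),.05)&(Q[...,2]>.05)&(Q[...,2]<.062),'hs')
print(env.observe()['ft_force'])
E
```

```text
block 1646 [ 429.7 -250.3] [44.5 39.2] 4.4 medz 0.091 mid [ 0.43 -0.25] circ 
round 1282 [ 441.1 -334.1] [37.9 40.9] 11.9 medz 0.0945 mid [ 0.4415 -0.3336] circ 
hs 209 [529.  282.5] [63.  34.2] 86.0 medz 0.055 mid [0.5287 0.2825] circ 
[ 0.37378319 -0.01240387  0.71533633]
```

View pics/w9.png

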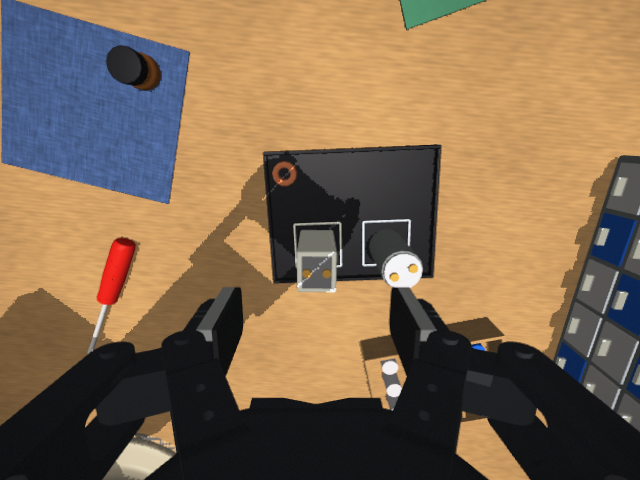

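Both capacitors stand upright on their spots (317,270 and 402,268); coil and jar are untouched.

```bash
python3 -c "
from rig import env
print(env.close_job())"
```

```text
the job is handed in; nothing more can be done
None
```

The job is handed in, and `close_job` gave no verdict back: the last measurements put the heat sink square on its outline within about 2 mm and both capacitors upright within about 1 mm of where they started, with no sign that the jar or coil had moved.

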